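# Feel the gap under the levelling bar with a taper gauge

## Task

Take the steel taper gauge by its black grip and, keeping it flat on the white belt and square to the round levelling bar, slide its thin end under the bar until it drags firmly, at a push of about 12 N. Let go and leave it nipped there for the fitter to read. Do not force it so that it jams, do not bump the gate, and leave the bottle, bowl and tub alone.

Things in the scene. Friction and masses are not known exactly. Their poses are not given: they have to be found in the camera images.
- gauge: loose steel taper gauge, about 160 g, 152 mm long (x), 24 mm wide, flat underside. Origin: on the underside below the middle of its grip; x to the thin end, z up. From x = 35 mm to the thin end at x = 135 mm its top slopes evenly from 18 mm down to 4 mm (1 mm of thickness per 7.1 mm of length); from x = 18 to 35 mm it is 17.5 mm high.
- gauge_grip (a point): the gauge's grip: an upright black plastic block 36 mm long (gauge x), 16 mm thick (y), 40 mm high from the underside; take it from above across its 16 mm. This point is on its mid-line, 25 mm above the underside, straight above the gauge's origin
- gauge_tip (a point): the middle of the gauge's thin end, on the underside, 135 mm ahead of the gauge's origin. Friction of the gauge on bar and on belt is about 0.6 each; bearing down on the gauge adds drag of its own, which is not fit
- gate: fixed steel gate that carries the levelling bar: a round steel bar, 24 mm diameter, 168 mm long, along the gate's y; it does not turn. Origin: on the belt's top face straight below the bar's axis, midway between the posts; x across the bar, away from the side where the gauge enters; z up. The gap under the bar, even along it, is set anywhere from 7 to 14 mm and is not measured.
- gate_top (a point): top of the gate: middle of the top face of its cross beam, 76 mm above the belt, 11 mm beyond the bar's axis; two black knobs on it reach 92 mm above the belt. The beam joins two posts 36 mm deep, 14 mm thick, 184 mm apart (y, centres). The bar hangs below on springs: squeezed, it starts to lift at about 3 N and rises 1 mm per 8 N more.
- belt: fixed flat section of conveyor with a smooth white belt: belt 300 mm long (x) by 150 mm wide (y), its top 40 mm above the table. Origin: on the table, straight below the gate's origin; same axes as the gate. The belt reaches 225 mm before the bar (-x) and 75 mm beyond it.
- sanitiser: white plastic bottle, 64 mm across, 170 mm high, stands on the table; origin at its foot. To be left alone
- bowl: steel bowl, 140 mm across, 60 mm high, on the table; origin at its foot. To be left alone
- tub: white plastic open tub 160 x 120 x 70 mm on the table; origin at its foot. To be left alone

How it is judged:
On the way, in this order (a step that is already met when the one before it is completed fails the run):
1. the gauge, held by the fingers, is on its way under the bar: thin end more than 5 mm past the bar's line, between the posts (x of gauge_tip in the frame of gate above 0.005 m and y of gauge_tip in the frame of gate between -0.06 and 0.06 m and z of gauge_tip in the frame of gate below 0.008 m and contact force between the fingers and gauge above 1 N), for 0.05 s.
2. the gauge, still held by the fingers, is squeezed by the bar with 4 to 15 N (contact force between gauge and gate between 4 and 15 N and contact force between the fingers and gauge above 1 N), for 0.2 s.
At the end, for the whole second after the job is handed in: The released gauge lies still and flat on the belt (within 3 mm, 0.05 rad), within 0.17 rad of square to the bar, its thin end under and past the bar between the posts (within 60 mm of the middle), and the bar squeezes it with 4 to 15 N (contact force between gauge and gate between 4 and 15 N and x of gauge_tip in the frame of gate above 0.012 m and y of gauge_tip in the frame of gate between -0.06 and 0.06 m and x of gauge in the frame of gate below -0.035 m and z of each of gauge_tip, gauge in the frame of gate below 0.003 m and angle between the x axis of gauge and the x axis of gate, either way round below 0.17 rad and angle between gauge's own z axis and vertical below 0.05 rad and linear speed of gauge below 0.01 m/s and contact force between the fingers and gauge below 0.1 N); the robot touches nothing.
It fails at once if the gauge is jammed: bar and gauge press on each other with more than 22 N (contact force between gauge and gate above 22 N).
It fails at once if the robot bumps the gate with more than 5 N (contact force between any of the fingers, the arm and gate above 5 N).
It fails at once if the bottle, bowl or tub is shifted by more than 15 mm (distance of any of sanitiser, bowl, tub from where it was at the start of the episode above 0.015 m).
It also fails if it takes over 58 s, if anything falls off the work surface, if the arm or the gripper's body presses on something with over 40 N, if the wrist force passes 120 N, or if a joint passes its speed limit or range.

## Robot

A 7-joint arm with a two-finger parallel gripper is mounted at the origin on the work surface. World frame = base frame: x ahead of the robot, y to its left, z up, the work surface at z = 0. Lengths are in m, angles in rad, forces in N, time in s.
With the tool pointing down it reaches from about 0.4 to 0.875 m from the base axis. Payload 19.3 kg.
Tool frame: the origin (TCP) lies on the centre line of the jaws, within the pads' length; the fingertips stand 8 mm ahead of it and the grasp point (between the pads) lies 11 mm behind it; z points along the fingers, y is the line along which they close (so a half turn about z gives the same grasp; the last joint's range is limited). The gripper opens to 85 mm and grips with 20 to 120 N. Pads are 22 mm wide; open, the fingers measure 114 mm over their backs; the gripper's body (76 mm by 85 mm) begins 54 mm behind the grasp point. The pads swing forward as they close: fully open they stand 13 mm farther back than shut.
Start: joints at [-1.203, 0.521, -0.036, 1.599, 0.021, 1.021, -0.113], TCP at [0.265, 0.566, 0.239] pointing down, gripper open.
Joint ranges: [-2.91, 2.91], [-0.3, 2.13], [-1.5, 1.42], [0.17, 2.43], [-1.26, 4.41], [0.16, 1.93], [-2.52, 2.52]. Speed limits (rad/s): [1.89, 1.89, 2.39, 2.39, 3.01, 3.01, 3.01].

## Interface

Orientations are given as [roll, pitch, yaw] about the fixed x, y, z axes, in that order (R = Rz(yaw) Ry(pitch) Rx(roll)).
In Python, from workcell import status, grab_frame, camera_params, bot, search_frame, silhouettes gives the robot as it stands.
- The arm moves only by the shell command python3 -m creep 'ROWS' [FORCE]. ROWS is JSON, a list of rows, each a list of 5 numbers: the shift along the tool's x, y, z in units of 60 mm (1.0 is 60 mm), then the turn about the tool's z in units of 8 degrees (1.0 is 8 degrees), then the opening, from 0 (shut) to 1 (fully open). In form: [[x, y, z, twist, hand], ...]. A call has 1 to 5 rows; each row is the pose to reach, as a shift and turn from the pose commanded when the call began, along the tool's axes at that moment; what a row does not reach only later rows make up. A row lasts 1/8 s, in which the tool goes at most 62.5 mm and 10.7 degrees, less where a joint would pass 70% of its speed; a pose out of reach is approached as far as the arm can. A call with a gripper value outside its range is refused whole. The fingers move at their own pace and stop on an object; FORCE is the grip in N (left out, the last holds). Time passes only in rows, so rows that repeat a pose let the fingers close. It gives the time, the measured TCP pose, the force, the opening and the grip force at its end, in the units of the state.
- status.observe(): the state, without advancing time (a new reading comes with each control period).
- grab_frame(name): name is "side" or "top"; returns the picture (420x560x3 uint8, blue, green, red); there is no depth.
- camera_params(name): a dict with "K" (3x3 intrinsics, pixels), "rvec" (rotation vector, rad) and "tvec" (3), from world to camera coordinates, as OpenCV has them. Camera axes: x right, y down, z forward; pixel columns grow to the right and rows downward; lengths in m; the calibration is good to about 2 mm. A picture is of the moment at which its call begins. camera_params takes no time and is no camera call.
- bot.job_done(): hands the job in; it is judged then, once.
Trained networks look in the newest picture that a camera, given by its name, has taken for a name from the list of things; names that differ only in an ending like _2 or _b are one class to them, and where a whole thing is asked for, a point or a joint stands for the part that bears it (a point fixed in the world has none). Each returns a list of dicts, best first, with "p" (0 to 1); they miss things now and then, are a little off and sometimes report something else, mostly with a low value. They report only what shows in the picture. A call takes as long as a camera call.
- search_frame(camera, name): "extent" ([left, top, right, bottom] as shares, 0 to 1, of the picture: columns of its width, rows of its height, round what is visible of it).
- silhouettes(camera, name): "mask" (420x560 bool, what is visible of it) and "extent" ([left, top, right, bottom] as shares, 0 to 1, of the picture: columns of its width, rows of its height, round what is visible of it).
The state is a dict: "clock": time; "qpos": joint angles; "qd": joint speeds; "joint_efforts": joint torques, N m; "position": TCP position; "tool_rot": TCP orientation; "force": force on the tool from outside, world axes, zero at the start; "moment": the same for the moment, N m; "grip_width": finger opening in m; "finger_force": force on a finger pad.
Only numpy, scipy, OpenCV 4.12 (cv2) and the standard library are available. Lean on these libraries where they do the work, as an engineer would, in place of code of your own. Each camera call takes 0.05 s, during which the arm holds its last target. There are 200 camera calls.

## Working session

There is one attempt and no reset: what is moved stays moved. The work goes in short steps, Python scripts to look and compute and a shell command to move; the robot and the scene stay as the last step left them, time stands still between calls to the robot, and variables do not carry over. Pictures are saved under pics/ and viewed, at most 10 in all, crops included, and the job is handed in when it is done.

```bash
mkdir -p pics; cat > h.py <<'E'
import numpy as np, cv2
from workcell import status, grab_frame, camera_params, bot, search_frame, silhouettes
def cam(n):
    c=camera_params(n); return np.array(c["K"],float),np.array(c["rvec"],float),np.array(c["tvec"],float)
def ray(n,uv,z):
    K,r,t=cam(n); R=cv2.Rodrigues(r)[0]; o=-R.T@t.ravel()
    d=R.T@np.linalg.inv(K)@np.array([uv[0],uv[1],1.]); return o+d*(z-o[2])/d[2]
def proj(n,P):
    K,r,t=cam(n); return cv2.projectPoints(np.array(P,float).reshape(-1,3),r,t,K,None)[0].reshape(-1,2)
E
python3 - <<'E'
from h import *
a=grab_frame("top");b=grab_frame("side")
cv2.imwrite("pics/top0.png",a);cv2.imwrite("pics/side0.png",b)
for c in("top","side"):
    K,r,t=cam(c);print(c,-cv2.Rodrigues(r)[0].T@t.ravel(),K[0,0])
    for n in("gauge","gauge_grip","gate","belt"):
        for d in silhouettes(c,n)[:2]:
            m=d["mask"];ys,xs=np.nonzero(m)
            print(c,n,round(d["p"],2),np.round(np.array(d["extent"])*[560,420,560,420]),m.sum(),cv2.minAreaRect(np.c_[xs,ys].astype(np.float32)))
s=status.observe();print(s)
E
```

```text
top [ 0.46309211 -0.00879956  1.20320595] 508.49653413318674
top gauge 0.97 [127. 214. 150. 280.] 784 ((138.780029296875, 246.54000854492188), (12.445077896118164, 66.4680404663086), 8.130102157592773)
top gauge_grip 0.66 [129. 212. 149. 278.] 811 ((138.36924743652344, 246.54617309570312), (13.023645401000977, 66.7306900024414), 7.125016689300537)
top gate 0.87 [254. 150. 344. 196.] 1871 ((297.6589050292969, 169.46400451660156), (91.09223175048828, 25.70134925842285), 15.843083381652832)
top belt 0.79 [239. 135. 335. 279.] 7646 ((287.065673828125, 206.2069549560547), (70.5759048461914, 132.176513671875), 15.124006271362305)
top belt 0.6 [130. 213. 150. 277.] 775 ((138.77000427246094, 246.6099853515625), (12.727922439575195, 66.60945892333984), 8.13010311126709)
side [ 0.34971897 -0.80519692  0.54340793] 403.6052098451861
side gauge 0.68 [217. 176. 270. 187.] 433 ((242.0, 183.0), (14.0, 50.0), 90.0)
side gate 0.56 [330. 179. 353. 275.] 1799 ((340.5, 228.0), (92.0, 25.0), 90.0)
side belt 0.63 [236. 213. 375. 265.] 5679 ((304.7926940917969, 240.06019592285156), (143.0613555908203, 49.96195983886719), 0.9093804955482483)
{'clock': 0.5, 'qpos': array([-1.20320998,  0.52142439, -0.03632901,  1.59954659,  0.02119135,
        1.02109686, -0.11280272]), 'qd': array([ 1.99573428e-03, -1.21076913e-03, -3.67331957e-04, -8.40883324e-05,
       -9.63325300e-04,  6.26163397e-04,  1.89383661e-04]), 'joint_efforts': array([-2.02347852e-03, -9.26253748e+01,  1.97718635e+00, -3.70048392e+01,
        1.81898265e-02,  2.47590397e-03, -9.59299285e-06]), 'position': array([0.26495185, 0.56602276, 0.23925854]), 'tool_rot': array([-3.14150060e+00, -1.46810421e-05,  2.70378214e+00]), 'force': array([-0.07992505,  0.19028507,  0.76447944]), 'moment': array([-0.02623542, -0.02270186,  0.00796121]), 'finger_force': 0.0, 'grip_width': 0.08507830118432672}
```

View pics/top0.png

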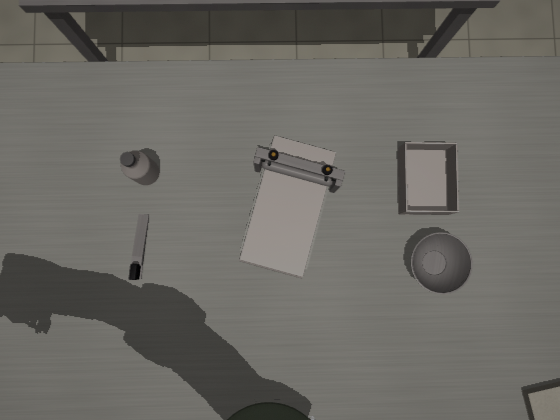

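View pics/side0.png

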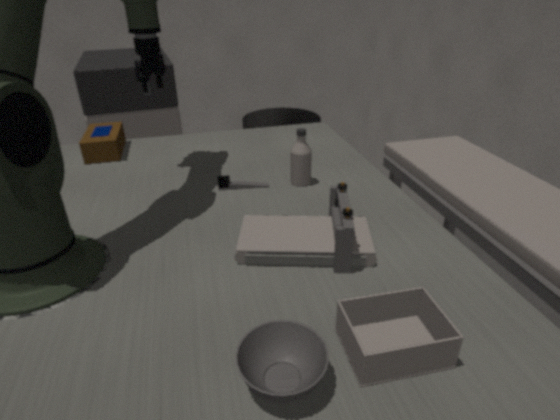

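The top view shows the gauge left, with its grip at (135,271) and its thin end at (144,215). The belt has corners (276,135), (336,152), (303,277) and (240,261), the gate knobs are at (273,155) and (327,170), and the entry side is the robot's.

```bash
python3 - <<'E'
from h import *
a=cv2.imread("pics/top0.png"); g=a.max(2)
# gauge
w=g[255:285,120:155]; ys,xs=np.nonzero(w<25); uv=np.array([xs.mean()+120,ys.mean()+255]);print("grip px",uv,len(xs),xs.min()+120,xs.max()+120,ys.min()+255,ys.max()+255)
grab_frame("top")
m=silhouettes("top","gauge")[0]["mask"].copy();ys,xs=np.nonzero(m)
blade=ys<258
W=np.array([ray("top",p,0.008) for p in np.c_[xs,ys][blade]])[:,:2]
c=W.mean(0);d=np.linalg.svd(W-c)[2][0];d*=np.sign(d[0]);s=(W-c)@d
tip=c+d*s.max();print("blade c",c,"yaw",np.arctan2(d[1],d[0]),"tip",tip,"origin from tip",tip-.135*d,"off",(W-c)@[-d[1],d[0]]@np.ones(len(W))/len(W))
print("grip xyz z.03",ray("top",uv,.03))
# belt
m=silhouettes("top","belt")[0]["mask"]
wh=((g>95)&(cv2.dilate(m.astype(np.uint8),np.ones((9,9)))>0)).astype(np.uint8)
for nm,M in(("net",m),("thr",wh)):
    ys,xs=np.nonzero(M); W=np.array([ray("top",p,.04)[:2] for p in np.c_[xs,ys]])
    print(nm,cv2.minAreaRect((W*1000).astype(np.float32)))
for p in((276,135),(336,152),(303,277),(240,261)):print(p,ray("top",p,.04))
k1,k2=ray("top",(273.5,155),.132),ray("top",(327,170),.132);print("knobs",k1,k2)
n=k1-k2;print("gate yaw",np.arctan2(-n[0],n[1]),(k1+k2)/2)
E
```

```text
grip px [135.11 270.58] 100 130 139 264 279
blade c [0.51905518 0.29159812] yaw -0.13667802266721563 tip [0.57182866 0.28433989] origin from tip [0.43808766 0.30273403] off -1.168137667482621e-16
grip xyz z.03 [0.43948792 0.29696617 0.03      ]Traceback (most recent call last):
  File "<stdin>", line 16, in <module>
  File "h.py", line 6, in ray
    K,r,t=cam(n); R=cv2.Rodrigues(r)[0]; o=-R.T@t.ravel()
          ~~~^^^
  File "h.py", line 4, in cam
    c=camera_params(n); return np.array(c["K"],float),np.array(c["rvec"],float),np.array(c["tvec"],float)
ValueError: time passes only in moves, steps and waits
```

```bash
sed -i 's/^def cam(n):/from functools import lru_cache\n@lru_cache\ndef cam(n):/' h.py; python3 - <<'E'
from h import *
a=cv2.imread("pics/top0.png"); g=a.max(2)
grab_frame("top")
m=silhouettes("top","belt")[0]["mask"]
wh=((g>95)&(cv2.dilate(m.astype(np.uint8),np.ones((9,9)))>0)).astype(np.uint8)
for nm,M in(("net",m),("thr",wh)):
    ys,xs=np.nonzero(M); W=np.array([ray("top",p,.04)[:2] for p in np.c_[xs,ys]])
    print(nm,cv2.minAreaRect((W*1000).astype(np.float32)))
for p in((276,135),(336,152),(303,277),(240,261)):print(p,ray("top",p,.04))
k1,k2=ray("top",(273.5,155),.132),ray("top",(327,170),.132);print("knobs",k1,k2)
n=k1-k2;print("gate yaw",np.arctan2(-n[0],n[1]),(k1+k2)/2)
mm=silhouettes("top","gauge")[0]["mask"];ys,xs=np.nonzero(mm&(np.arange(420)[:,None]<258))
W=np.array([ray("top",p,.008)[:2] for p in np.c_[xs,ys]]);print("gauge rect",cv2.minAreaRect((W*1000).astype(np.float32)))
print(proj("top",[(.43948792,.29696617,.03)]))
E
```

```text
net ((582.3240966796875, -54.09661865234375), (159.0058135986328, 304.85943603515625), 73.86904907226562)
thr ((582.638427734375, -54.07029724121094), (181.46273803710938, 327.6593017578125), 73.92263793945312)
(276, 135) [ 0.74779329 -0.02999826  0.04      ]
(336, 152) [ 0.70550346 -0.16892693  0.04      ]
(303, 277) [ 0.41844823 -0.08554391  0.04      ]
(240, 261) [0.45709303 0.05696757 0.04      ]
knobs [ 0.68177985 -0.02221192  0.132     ] [ 0.64759009 -0.13588515  0.132     ]
gate yaw -0.29216513246282194 [ 0.66468497 -0.07904853  0.132     ]
gauge rect ((521.4710693359375, 291.9187927246094), (28.343521118164062, 105.16144561767578), 83.56336975097656)
[[135.11000124 270.57999875]]
```

Measurements agree: gauge origin is about (0.4395, 0.297) with yaw -0.12. The gate origin is about (0.654, -0.075) with yaw -0.283, which the belt and knobs both give within 2 mm. Now move above the grip.

```bash
python3 -m creep '[[-0.8,-0.5,0.3,-0.6,0.6],[-1.6,-1.0,0.6,-1.2,0.6],[-2.4,-1.5,1,-1.8,0.6],[-3.2,-2,1.3,-2.28,0.6],[-4,-2.5,1.6,-2.28,0.6]]' 40
cat >> h.py <<'E'
def togo(P,yaw):
    s=status.observe();p=s["position"];y=s["tool_rot"][2]
    R=np.array([[np.cos(y),np.sin(y),0],[np.sin(y),-np.cos(y),0],[0,0,-1]])
    dy=(yaw-y+np.pi/2)%np.pi-np.pi/2
    print("t",s["clock"],"p",p.round(4),"rot",s["tool_rot"].round(4),"F",s["force"].round(2),"w",round(s["grip_width"],4),"ff",s["finger_force"])
    print("units",(R@(np.array(P)-p)/.06).round(3),"twist",round(-np.degrees(dy)/8,3))
E
python3 -c "
from h import *
togo((.4395,.297,.1),-.12)"
```

```text
clock: 1.42
position: [0.4197, 0.3269, 0.1429]
tool_rot: [3.141, 0.0, 3.023]
force: [2.2, 0.0, -0.1]
grip_width: 0.0512
finger_force: 0.0
t 1.425 p [0.4197 0.3269 0.1429] rot [3.1412e+00 3.0000e-04 3.0233e+00] F [ 2.18  0.01 -0.09] w 0.0512 ff 0.0
units [-0.387 -0.455  0.715] twist 0.012
```

```bash
python3 -m creep '[[-0.39,-0.46,0.3,0,0.6],[-0.39,-0.46,0.7,0,0.6],[-0.39,-0.46,0.7,0,0.6]]'
python3 - <<'E'
from h import *
a=grab_frame("top");b=grab_frame("side")
togo((.4395,.297,.016),-.12)
A=cv2.resize(a[190:300,70:210],None,fx=4,fy=4,interpolation=2);A=cv2.convertScaleAbs(A,alpha=1.6,beta=10)
B=cv2.resize(b[120:220,170:310],None,fx=4,fy=4,interpolation=2)
cv2.imwrite("pics/near.png",np.vstack([A,B])[:840])
cv2.imwrite("pics/nearA.png",np.hstack([cv2.resize(A,(400,314)),cv2.resize(B,(400,314))]))
E
```

```text
clock: 1.8
position: [0.4382, 0.2976, 0.1003]
tool_rot: [-3.14, -0.002, 3.022]
force: [0.9, 1.1, 0.9]
grip_width: 0.0512
finger_force: 0.0
t 1.9 p [0.4386 0.2988 0.1019] rot [3.1413 0.     3.0228] F [-0.83 -0.08 -0.74] w 0.0512 ff 0.0
units [-0.018 -0.028  1.431] twist 0.009
```

View pics/nearA.png

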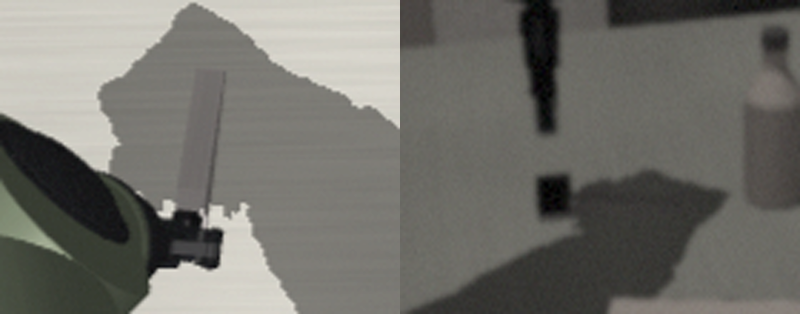

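```bash
python3 - <<'E'
from h import *
print(proj("side",[(.4395,.297,.02),(.4395,.297,.04),(.4395,.297,0),(.4386,.2988,.1)]))
b=cv2.imread("pics/side0.png").max(2); w=b[168:198,205:245]
ys,xs=np.nonzero(w<22);print(xs.mean()+205,ys.mean()+168,xs.min()+205,xs.max()+205,ys.min()+168,ys.max()+168,len(xs))
E
```

```text
[[223.94364249 182.31877942]
 [223.41108922 176.25316759]
 [224.46777858 188.2885224 ]
 [221.38037827 157.26191108]]
222.81395348837208 181.6627906976744 218 228 177 187 86
```

The side view confirms the grip position: predicted (223.9,182.3), seen (222.8,181.7). Descend and grip.

```bash
python3 -m creep '[[-0.02,-0.03,0.6,0,0.6],[-0.02,-0.03,1.1,0,0.6],[-0.02,-0.03,1.43,0,0.6],[-0.02,-0.03,1.43,0,0.6],[-0.02,-0.03,1.43,0,0.6]]' 40
python3 -m creep '[[0,0,0,0,0],[0,0,0,0,0],[0,0,0,0,0],[0,0,0,0,0],[0,0,0,0,0]]' 40
python3 -c "
from h import *
togo((.4395,.297,.016),-.12)"
```

```text
clock: 2.52
position: [0.4401, 0.297, 0.0168]
tool_rot: [3.141, 0.001, 3.023]
force: [0.3, 0.3, 1.1]
grip_width: 0.0512
finger_force: 0.0
clock: 3.15
position: [0.4402, 0.2969, 0.0163]
tool_rot: [3.14, 0.001, 3.022]
force: [-1.0, 0.8, 8.8]
grip_width: 0.0158
finger_force: 39.3
t 3.15 p [0.4402 0.2969 0.0163] rot [3.1404e+00 1.1000e-03 3.0222e+00] F [-0.99  0.81  8.77] w 0.0158 ff 39.31604862213135
units [0.012 0.001 0.006] twist 0.004
```

Gripped at 15.8 mm. Lift and carry to before the bar.

```bash
python3 -m creep '[[0,0,-0.6,0,0],[0,0,-1.2,0,0],[0,0,-1.5,0,0],[0,0,-1.5,0,0]]'
python3 -c "
from h import *
togo((.5007,-.0306,.1),-.283)"
```

```text
clock: 3.65
position: [0.4402, 0.2966, 0.1067]
tool_rot: [3.14, 0.002, 3.022]
force: [0.1, -0.5, -1.9]
grip_width: 0.0154
finger_force: 39.7
t 3.65 p [0.4402 0.2966 0.1067] rot [3.1399e+00 1.7000e-03 3.0219e+00] F [ 0.15 -0.52 -1.93] w 0.0154 ff 39.74047601222992
units [-1.652 -5.295  0.111] twist 1.169
```

```bash
python3 -m creep '[[-0.3,-0.8,0,0.3,0],[-0.6,-1.7,0,0.6,0],[-0.9,-2.6,0,0.9,0],[-1.2,-3.5,0,1.17,0],[-1.5,-4.4,0,1.17,0]]'
python3 -m creep '[[-0.15,-0.9,0,0,0],[-0.15,-0.9,0,0,0],[-0.15,-0.9,0,0,0]]'
python3 - <<'E'
from h import *
a=grab_frame("top");b=grab_frame("side")
togo((.5007,-.0306,.06),-.283)
A=cv2.resize(a[120:290,210:380],(400,400),interpolation=2);A=cv2.convertScaleAbs(A,alpha=1.5)
B=cv2.resize(b[140:280,230:370],(400,400),interpolation=2)
cv2.imwrite("pics/over.png",np.hstack([A,B]))
E
```

```text
clock: 4.28
position: [0.4972, 0.0217, 0.1045]
tool_rot: [-3.141, -0.001, 2.858]
force: [0.9, 0.9, -2.7]
grip_width: 0.016
finger_force: 39.7
clock: 4.65
position: [0.4908, -0.0306, 0.1048]
tool_rot: [-3.142, -0.001, 2.858]
force: [0.2, 0.7, -1.4]
grip_width: 0.0153
finger_force: 39.6
t 4.75 p [ 0.491  -0.0297  0.1051] rot [ 3.1414e+00 -7.0000e-04  2.8604e+00] F [ 0.66  0.15 -1.64] w 0.0154 ff 39.59903061389923
units [-0.159  0.03   0.751] twist 0.013
```

View pics/over.png

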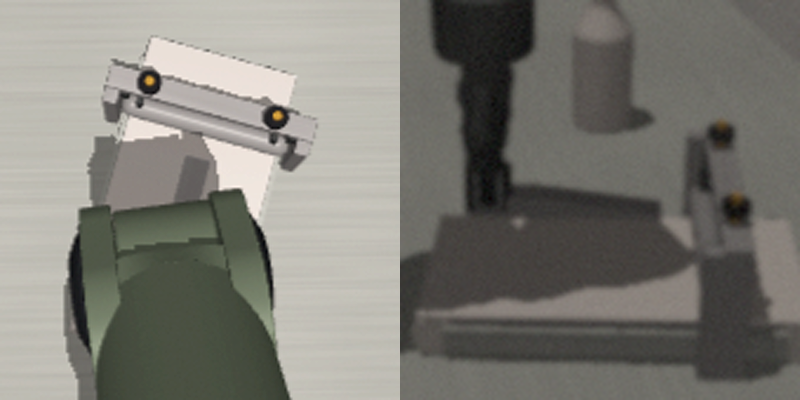

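The gauge is level and square, hanging above the belt in front of the bar, with its tip at about (195,158) in the left crop. Lower it.

```bash
python3 -m creep '[[0,0,0.4,0,0],[0,0,0.74,0,0],[0,0,0.78,0,0],[0,0,0.78,0,0]]'; python3 -m creep '[[0,0,0.02,0,0],[0,0,0.02,0,0]]'; python3 -m creep '[[0,0,0.02,0,0],[0,0,0.02,0,0]]'
```

```text
clock: 5.25
position: [0.4913, -0.0303, 0.059]
tool_rot: [3.142, 0.0, 2.86]
force: [0.4, -1.1, -1.9]
grip_width: 0.0156
finger_force: 39.5
clock: 5.5
position: [0.4914, -0.0309, 0.058]
tool_rot: [3.141, 0.001, 2.859]
force: [0.0, 0.6, -2.3]
grip_width: 0.0155
finger_force: 39.5
clock: 5.75
position: [0.4913, -0.0309, 0.0564]
tool_rot: [3.141, 0.0, 2.859]
force: [0.4, 0.2, -1.1]
grip_width: 0.0151
finger_force: 39.7
```

```bash
python3 -m creep '[[0,0,0,0,0.35],[0,0,0,0,0.35],[0,0,-0.03,0,0.35],[0,0,-0.03,0,0.35]]'; python3 -m creep '[[0,0,0,0,0],[0,0,0,0,0],[0,0,0,0,0],[0,0,0,0,0],[0,0,0,0,0]]' 40
python3 - <<'E'
from h import *
a=grab_frame("top");b=grab_frame("side")
A=cv2.resize(a[120:290,210:380],(400,400),interpolation=2);A=cv2.convertScaleAbs(A,alpha=1.5)
B=cv2.resize(b[170:270,240:340],(400,400),interpolation=2)
cv2.imwrite("pics/down.png",np.hstack([A,B]))
togo((.491,-.03,.0575),-.283)
for c in("top","side"):
    p=status.observe()["position"]; d=np.array([.96,-.279,0]); t=[*(p+.135*d)[:2],.042]
    print(c,"pred tip",proj(c,[t]),[(round(x["p"],2),np.round(np.array(x["extent"])*[560,420,560,420])) for x in search_frame(c,"gauge")[:1]])
E
```

```text
clock: 6.25
position: [0.4912, -0.0309, 0.0583]
tool_rot: [3.142, 0.0, 2.859]
force: [-0.2, -0.1, -0.2]
grip_width: 0.0298
finger_force: 0.0
clock: 6.88
position: [0.4912, -0.0309, 0.0582]
tool_rot: [3.142, 0.0, 2.859]
force: [-1.0, 0.3, 5.3]
grip_width: 0.0152
finger_force: 39.6
t 6.975 p [ 0.4912 -0.0309  0.0582] rot [3.1415e+00 2.0000e-04 2.8589e+00] F [-0.64  0.85  5.88] w 0.0157 ff 39.600825905799866
units [0.008 0.013 0.012] twist 0.002
top pred tip [[293.69390025 188.62956832]] [(0.72, array([282., 190., 300., 208.]))]
side pred tip [[321.25621977 231.53168226]] [(0.67, array([253., 220., 325., 234.]))]
```

View pics/down.png

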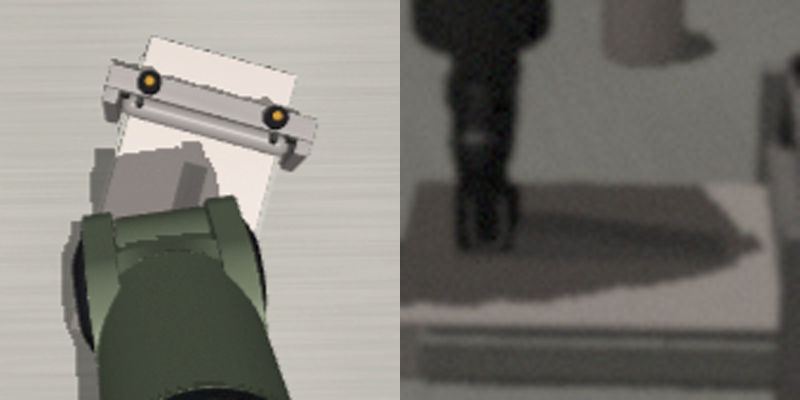

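The gauge lies flat on the belt, square, with its tip at about (195,162) in the left crop, short of the bar. The grip closing bears down 5.5 N, so ease it up.

```bash
python3 -m creep '[[0,0,-0.01,0,0],[0,0,-0.01,0,0]]'; python3 -c "
from h import *
togo((.6543-.13*.9602,-.0753+.13*.2793,.0582),-.283)"
```

```text
clock: 7.32
position: [0.491, -0.0309, 0.0586]
tool_rot: [-3.141, -0.0, 2.859]
force: [-0.0, -0.3, -2.6]
grip_width: 0.0151
finger_force: 38.9
t 7.325 p [ 0.491  -0.0309  0.0586] rot [-3.1414e+00 -3.0000e-04  2.8588e+00] F [-0.03 -0.27 -2.61] w 0.0151 ff 38.93110692501068
units [-0.654  0.05   0.007] twist 0.001
```

```bash
python3 -m creep '[[-0.15,0,0.003,0,0],[-0.3,0,0.003,0,0],[-0.45,0,0.003,0,0],[-0.6,0,0.003,0,0],[-0.7,0,0.003,0,0]]'; python3 -m creep '[[-0.03,0,0,0,0],[-0.06,0,0,0,0],[-0.09,0,0,0,0],[-0.12,0,0,0,0],[-0.12,0,0,0,0]]'
python3 -c "
from h import *
togo((.6543-.115*.9602,-.0753+.115*.2793,.0582),-.283)"
```

```text
clock: 7.95
position: [0.5321, -0.0429, 0.0585]
tool_rot: [-3.142, 0.0, 2.859]
force: [1.0, 0.7, -1.4]
grip_width: 0.0157
finger_force: 38.9
clock: 8.57
position: [0.5384, -0.0446, 0.0585]
tool_rot: [-3.142, 0.0, 2.859]
force: [-0.5, 0.2, -1.5]
grip_width: 0.0154
finger_force: 38.9
t 8.575 p [ 0.5384 -0.0446  0.0585] rot [-3.1416  0.      2.8587] F [-0.48  0.22 -1.51] w 0.0154 ff 38.94165515899658
units [-0.081  0.049  0.006] twist 0.001
```

```bash
for i in 1 2; do python3 -m creep '[[-0.02,0,0,0,0],[-0.04,0,0,0,0],[-0.05,0,0,0,0],[-0.05,0,0,0,0]]' | egrep 'pos|force: \['; done
```

```text
position: [0.5413, -0.0455, 0.0585]
force: [0.2, -0.6, -1.5]
position: [0.5442, -0.0463, 0.0585]
force: [0.5, -0.1, -2.7]
```

```bash
python3 -m creep '[[-0.02,0,0,0,0],[-0.04,0,0,0,0],[-0.05,0,0,0,0],[-0.05,0,0,0,0]]' | egrep 'pos|force: \['
```

```text
position: [0.547, -0.0472, 0.0585]
force: [0.2, -0.3, -1.6]
```

```bash
for i in 1 2; do python3 -m creep '[[-0.02,0,0.002,0,0],[-0.04,0,0.002,0,0],[-0.05,0,0.002,0,0],[-0.05,0,0.002,0,0]]' | egrep 'pos|force: \['; done
```

```text
position: [0.5499, -0.048, 0.0584]
force: [-0.6, 0.3, -1.3]
position: [0.5511, -0.0484, 0.0583]
force: [-12.8, 4.5, 11.6]
```

```bash
python3 -m creep '[[-0.02,0,0,0,0],[-0.04,0,0,0,0],[-0.05,0,0,0,0],[-0.05,0,0,0,0]]' | egrep 'pos|force: \['
```

```text
position: [0.5531, -0.049, 0.0583]
force: [-20.0, 6.1, 18.2]
```

Contact at tip +30 mm. The push includes drag from bearing down (Fz 18 N), so I'll ease the height up to take that off before judging the nip.

```bash
for i in 1 2; do python3 -m creep '[[0,0,-0.005,0,0],[0,0,-0.005,0,0]]' | egrep 'pos|force: \['; done
```

```text
position: [0.5538, -0.0492, 0.0583]
force: [-12.1, 3.9, 6.6]
position: [0.5538, -0.0492, 0.0584]
force: [-11.4, 2.7, 1.5]
```

```bash
python3 -m creep '[[-0.01,0,0,0,0],[-0.02,0,0,0,0],[-0.02,0,0,0,0]]' | egrep 'pos|force: \['; python3 -c "
from h import *
togo((0.5538, -0.0492, 0.0584),-.283)"
```

```text
position: [0.5547, -0.0495, 0.0583]
force: [-12.0, 3.2, 3.1]
t 12.45 p [ 0.5547 -0.0495  0.0583] rot [-3.1407 -0.0044  2.8592] F [-12.04   3.25   3.11] w 0.0154 ff 39.562439918518066
units [ 0.016  0.001 -0.001] twist 0.004
```

The push is 12.5 N with 3 N down, so the squeeze is about 7–8 N. Release and lift clear.

```bash
python3 -m creep '[[0,0,0,0,0.2],[0,0,0,0,0.45],[0,0,0,0,0.45],[0,0,0,0,0.45]]'; python3 -m creep '[[0.0,0,-0.3,0,0.45],[0.2,0,-0.8,0,0.45],[0.8,0,-1.4,0,0.45],[1.6,0,-2,0,0.45],[2.4,0,-2.4,0,0.45]]';python3 -m creep '[[0.8,0,-0.3,0,0.45],[1.2,0,-0.4,0,0.45],[1.2,0,-0.4,0,0.45]]'
python3 - <<'E'
from h import *
a=grab_frame("top");b=grab_frame("side")
A=cv2.resize(a[120:290,210:380],(400,400),interpolation=2);A=cv2.convertScaleAbs(A,alpha=1.5)
B=cv2.resize(b[170:270,250:350],(400,400),interpolation=2)
cv2.imwrite("pics/end.png",np.hstack([A,B]))
E
```

```text
clock: 12.95
position: [0.5569, -0.05, 0.0589]
tool_rot: [3.142, 0.0, 2.859]
force: [-0.3, 0.7, 0.1]
grip_width: 0.0385
finger_force: 0.0
clock: 13.58
position: [0.4175, -0.0095, 0.2051]
tool_rot: [3.141, 0.002, 2.859]
force: [0.8, 0.3, 0.9]
grip_width: 0.0383
finger_force: 0.0
clock: 13.95
position: [0.3487, 0.0105, 0.2284]
tool_rot: [3.141, 0.002, 2.86]
force: [1.2, 0.7, 0.8]
grip_width: 0.0383
finger_force: 0.0
```

View pics/end.png

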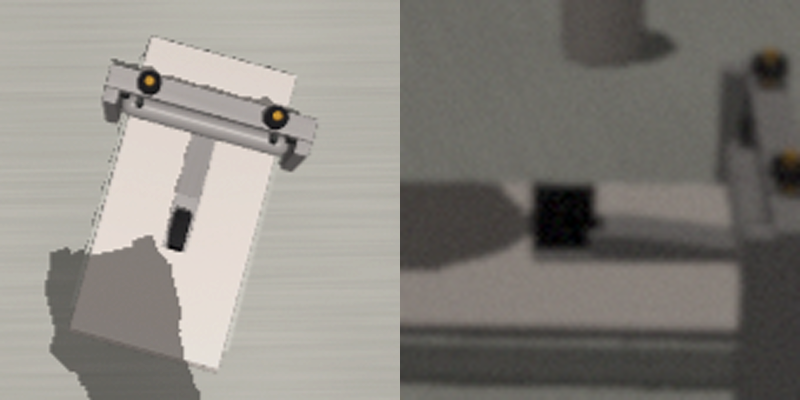

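The gauge lies flat and square under the bar, with its grip at (179,228) in the left crop, and it is free of the robot.

```bash
python3 -c "
from h import *
print(bot.job_done())"
```

```text
the job is handed in; nothing more can be done
None
```

The gauge is nipped under the bar, flat and square, pushed home at about 12.5 N (estimated squeeze 7–8 N) and released; the job is handed in, but no verdict came back.

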